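# Slack off the ratchet clamp and free the paint tin

### The arm

A 6-joint arm with a two-finger parallel gripper is mounted at the origin on the work surface. World frame = base frame: x ahead of the robot, y to its left, z up, the work surface at z = 0. Lengths are in m, angles in rad, forces in N, time in s.
With the tool pointing down it reaches from about 0.3 to 0.775 m from the base axis. Payload 14.6 kg.
Tool frame: the origin (TCP) lies midway between the tips of the shut fingers; the grasp point (between the pads) lies 19 mm behind it (grasp_offset is the distance from the TCP to the grasp point, in m); z points along the fingers, y is the line along which they close (so a half turn about z gives the same grasp; the last joint's range is limited). The gripper opens to 94 mm and grips with 3 to 60 N. Pads are 16 mm wide; open, the fingers measure 119 mm over their backs; the gripper's body (75 mm by 177 mm) begins 78 mm behind the grasp point.
Start: joints at [1.195, 0.3, 1.521, -0, 1.321, -0.067], TCP at [0.167, 0.524, 0.205] pointing down, gripper open.
Joint ranges: [-3.03, 3.03], [-0.79, 2.21], [0.23, 2.52], [-1.04, 4.18], [0, 3.07], [-2.55, 2.55]. Speed limits (rad/s): [2.22, 2.22, 2.57, 3.14, 3.14, 3.14].

### API

Orientations are given as [roll, pitch, yaw] about the fixed x, y, z axes, in that order (R = Rz(yaw) Ry(pitch) Rx(roll)).
In Python, from station import * gives the robot as it stands. The module is installed in compiled form; this text tells all that it offers.
- The arm moves only by the tool send_rows, never from a script. Its argument "rows" is a list of rows, each an object of numbers: "dx", "dy", "dz": the shift along the tool's x, y, z in mm; "roll": the turn about the tool's z in degrees; "jaw": the closure, from -1 (fully open) to 1 (shut). In form: [{"dx": .., "dy": .., "dz": .., "roll": .., "jaw": ..}, ...]. A call has 1 to 12 rows; each row shifts and turns the commanded pose from where the row before left it, along the tool's axes as they then stand; what a row does not reach is not made up. A row lasts 1/12 s, in which the tool goes at most 41.7 mm and 7.16 degrees, less where a joint would pass 70% of its speed; a pose out of reach is approached as far as the arm can. A call is refused whole if a number of a shift passes 41.7 or a number of a turn 7.16, either way. A call with a gripper value outside its range is refused whole. The fingers move at their own pace and stop on an object; "force" is the grip in N (left out, the last holds). Time passes only in rows, so rows that do not move let the fingers close. It gives the time, the measured TCP pose, the force, the opening and the grip force at its end, in the units of the state.
- get_obs(): the state, without advancing time (a new reading comes with each control period).
- camera(name): name is "scene" or "side" or "wrist"; returns a dict with "frame" (400x640x3 uint8, red, green, blue), "z_map" (400x640 float32, m along the optical axis (not along the pixel's ray), 0 where there is no reading), "camera_matrix" (3x3 intrinsics, pixels), "rvec" (rotation vector, rad) and "tvec" (3), from world to camera coordinates, as OpenCV has them. Camera axes: x right, y down, z forward; pixel columns grow to the right and rows downward; lengths in m; the calibration is good to about 2 mm. The wrist camera is an equidistant fisheye: a pixel r from the principal point sees the ray r / f radians off the axis. A picture is of the moment at which its call begins.
- hand_in(): hands the job in; it is judged then, once.
The state is a dict: "time_s": time; "qpos": joint angles; "joint_vel": joint speeds; "tau": joint torques, N m; "ee_pos": TCP position; "eef_rot": TCP orientation; "force": force on the tool from outside, world axes, zero at the start; "moment": the same for the moment, N m; "grip_width": finger opening in m; "grip_force": force on a finger pad.
Only numpy, scipy, OpenCV 4.12 (cv2) and the standard library are available. Lean on these libraries where they do the work, as an engineer would, in place of code of your own. Each camera call takes 0.05 s, during which the arm holds its last target. There are 200 camera calls.

### The job

Free the paint tin held in the bench clamp: flick the sprung pawl off the ratchet wheel, without forcing it, so that it stays off, then take the drum's yellow crank knob and ease the drum back slowly until the jaw presses lightly on its rubber stop. Feel for the stop, do not drive the jaw hard into it, and let go with the jaw still resting on it; leave the tin standing in the clamp and the other things where they are.

Things in the scene. Friction and masses are not known exactly. Their poses are not given: they have to be found in the camera images.
- clamp: Bench clamp for paint tins, fixed to the bench. Origin: centre of the underside of its grey base plate (200 mm along x, 420 mm along y, 12 mm thick). z points up; yaw within 0.3 rad. The drum stands towards its -y end, the tin towards its +y end, the pawl on its -x side, nearest the robot. The blue jaw (100 x 20 mm, top 76 mm above the bench) slides along its y.
- drum_axis (a point): Fixed point on the drum's upright axis, in the clamp at x 0, y -140 mm, 96 mm above the bench, level with the middle of the crank knob. Below it lies the steel ratchet wheel (90 mm across, 40 to 50 mm above the bench) and the blue crank arm (62 to 70 mm above the bench).
- knob_mid (a point): Middle of the yellow crank knob: an upright cylinder that spins freely on its spindle on the crank arm, 24 mm across and 46 mm tall (70 to 116 mm above the bench), 60 mm from the drum's axis. It can be gripped from above from any side; nothing within its circle stands higher than 84 mm.
- drum (a joint): Turn of the drum in rad, near 0 at the start, growing as it is eased back (clockwise seen from above). At 0 the crank points along the clamp's +x, 0.15 rad towards its -y; easing back swings it past -y towards the robot. A brake holds the drum where it is left: turning takes a steady 7.5 N at the knob; over 1 rad/s is too fast. 1 rad moves the jaw 18 mm off the tin. With the pawl on it turns back one tooth (0.26 rad) at most.
- jaw: The sliding blue jaw; origin midway through its thickness, at x 0 of the clamp and bench height. It travels towards the clamp's -y as the drum is eased back, and meets the rubber stop after the drum has turned back to somewhere between 1.0 and 2.0 rad (set differently each time, not reported).
- stop_bracket (a point): Top of the fixed blue bracket (+x side of the clamp) that carries the jaw's stop, a black rubber buffer 18 mm across, itself not reported. It is springy, 12 N per mm at the jaw: once met, the push at the knob climbs from the steady 7.5 N by 1.1 N per mm of knob travel. A good seat is 2 to 5 N over the steady push (7 to 17 N on the stop); over 30 N on the stop is driven hard.
- pawl (a joint): Angle of the orange pawl in rad: about 0 to 0.15 lying in the ratchet teeth, 0.65 fully off. Its over-centre spring pulls it into the teeth below 0.3 and holds it off above 0.3. It pivots in the clamp at x -55 mm, y -85 mm and turns clockwise (seen from above) to come off.
- pawl_pin (a point): Middle of the exposed part of the red upright pin on the tail of the pawl: 12 mm across, 40 to 84 mm above the bench (this point at 71 mm), 41 mm from the pawl's pivot. To flick the pawl off, push the pin along the clamp's +x (away from the robot): the spring resists with about 3 N, the spring turns over after 12 mm and throws it on to its end at 26 mm.
- tin_mid (a point): Centre of the paint tin standing in the clamp: 86 mm across, 98 mm tall, loose, about 0.7 kg, yellow band. Leave it standing.
- beaker_mid (a point): Centre of a white plastic beaker, 84 mm across, 110 mm tall. A bystander.
- tint_mid (a point): Centre of a blue tint bottle, 60 mm across, 150 mm tall. A bystander.
- spatula: A mixing spatula lying on the bench, about 200 mm long, origin at its middle. A bystander.

How it is judged:
By the outcome, as a careful person would: the job done as asked, in the order asked, and still so for the second after the job is handed in, with the robot touching nothing.
It also fails if it takes over 72 s, if anything falls off the work surface, if the arm or the gripper's body presses on something with over 40 N, if the wrist force passes 120 N, or if a joint passes its speed limit or range.

## Working session

There is one attempt and no reset: what is moved stays moved. The work goes in short steps, Python scripts to look and compute and a tool call to move; the robot and the scene stay as the last step left them, time stands still between calls to the robot, and variables do not carry over. Pictures are saved under pics/ and viewed, at most 10 in all, crops included, and the job is handed in when it is done.

Besides the shell and the picture viewer there is one more tool, called after "Request:" as name([rows], argument=value, ...), one row to a line, values as JSON. send_rows: Moves the arm, as the interface text tells. Its arguments: {"type":"object","properties":{"rows":{"type":"array"},"force":{"type":"number"}},"required":["rows"]}

```bash
mkdir -p pics
cat > h.py <<'E'
from station import *
import numpy as np, cv2
def world(c):
    K=c["camera_matrix"];R=cv2.Rodrigues(np.array(c["rvec"],float))[0];t=np.array(c["tvec"]).reshape(3)
    v,u=np.mgrid[0:400,0:640];z=c["z_map"]
    P=np.stack([(u-K[0,2])/K[0,0]*z,(v-K[1,2])/K[1,1]*z,z],-1)
    return (P-t)@R, z>0
E
python3 - <<'E'
from h import *
o=get_obs();print({k:np.round(v,3).tolist() for k,v in o.items()})
for n in("scene","side"):
    c=camera(n);cv2.imwrite(f"pics/{n}.png",c["frame"][:,:,::-1])
    W,ok=world(c);np.savez(f"{n}.npz",W=W,ok=ok,f=c["frame"])
    hsv=cv2.cvtColor(c["frame"],cv2.COLOR_RGB2HSV)
    H,S,V=[hsv[...,i].astype(int) for i in range(3)]
    for nm,m in dict(yellow=(H>20)&(H<35)&(S>120)&(V>80),red=((H<6)|(H>172))&(S>130)&(V>60),orange=(H>=7)&(H<19)&(S>130)&(V>80),blue=(H>95)&(H<125)&(S>110)&(V>50)).items():
        k,l,s,ce=cv2.connectedComponentsWithStats(m.astype(np.uint8))
        for i in range(1,k):
            if s[i,4]>25:
                p=W[(l==i)&ok]
                if len(p):print(n,nm,ce[i].round(),s[i,4],np.median(p,0).round(3),np.percentile(p,3,axis=0).round(3),np.percentile(p,97,axis=0).round(3))
E
```

```text
{'time_s': 0.0, 'qpos': [1.195, 0.3, 1.522, 0.0, 1.321, -0.067], 'joint_vel': [0.002, 0.001, -0.0, -0.001, 0.001, 0.001], 'tau': [0.0, -53.181, -35.275, 0.071, 0.024, -0.0], 'ee_pos': [0.167, 0.524, 0.205], 'eef_rot': [-3.14, -0.0, 2.833], 'force': [-0.183, 0.083, -0.622], 'moment': [0.024, 0.003, -0.005], 'grip_force': 0.0, 'grip_width': 0.094}
scene yellow [521.  70.] 27 [0.053 0.74  0.198] [0.038 0.726 0.194] [0.066 0.748 0.204]
scene yellow [512.  94.] 839 [0.082 0.721 0.116] [0.019 0.672 0.097] [0.122 0.794 0.145]
scene yellow [264. 200.] 36 [ 0.56  -0.141  0.114] [ 0.544 -0.153  0.111] [ 0.567 -0.132  0.12 ]
scene orange [295. 190.] 65 [ 0.46  -0.05   0.049] [ 0.454 -0.097  0.044] [ 0.467 -0.018  0.057]
scene orange [182. 224.] 119 [ 0.56  -0.398  0.017] [ 0.515 -0.405  0.013] [ 0.605 -0.391  0.023]
scene blue [190. 177.] 417 [ 0.423 -0.381  0.085] [ 0.401 -0.404  0.013] [ 0.431 -0.36   0.12 ]
scene blue [325. 205.] 170 [0.548 0.037 0.075] [0.5   0.024 0.07 ] [0.593 0.051 0.081]
scene blue [367. 208.] 242 [0.56  0.157 0.079] [0.519 0.139 0.052] [0.596 0.193 0.085]
scene blue [270. 202.] 35 [ 0.527 -0.127  0.07 ] [ 0.513 -0.131  0.065] [ 0.554 -0.119  0.098]
scene blue [290. 223.] 71 [ 0.579 -0.068  0.033] [ 0.56  -0.08   0.026] [ 0.592 -0.054  0.038]
side yellow [107. 134.] 1434 [0.039 0.691 0.102] [-0.018  0.663  0.008] [0.109 0.76  0.156]
side orange [303. 234.] 47 [ 0.454 -0.048  0.048] [ 0.447 -0.091  0.037] [ 0.462 -0.015  0.054]
side blue [15.  3.] 244 [-0.118  1.635  0.273] [-0.172  1.619  0.257] [-0.047  1.667  0.292]
side blue [310. 201.] 84 [0.525 0.04  0.074] [0.496 0.032 0.07 ] [0.565 0.051 0.077]
side blue [346. 333.] 620 [ 0.382 -0.401  0.092] [ 0.365 -0.414  0.018] [ 0.413 -0.373  0.119]
```

View pics/scene.png

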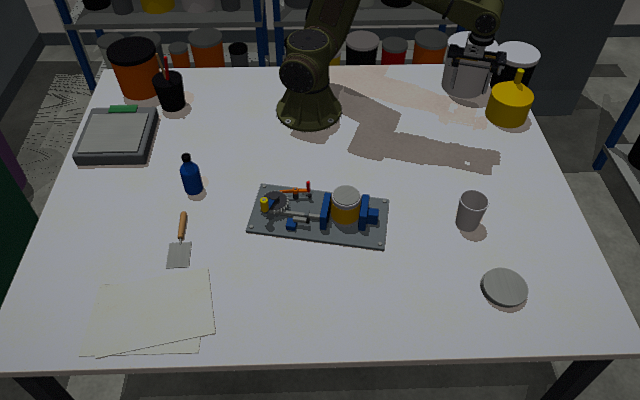

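View pics/side.png

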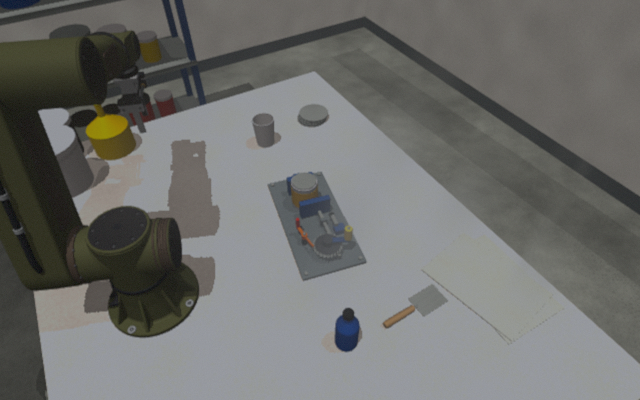

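The scene view shows the clamp at about (318,215), with the knob at (264,204), the red pin at (308,185), the tin at (346,205) and the tint bottle at (191,175). The side view agrees: knob (348,231), pin (298,225). Next I fit the plate and the pin.

Run:
```python
import numpy as np,cv2
for n in("scene","side"):
    d=np.load(n+".npz");W,ok,f=d["W"],d["ok"],d["f"]
    x0,x1,y0,y1=(235,400,175,255) if n=="scene" else (260,370,165,285)
    roi=np.zeros(ok.shape,bool);roi[y0:y1,x0:x1]=1
    m=ok&roi&(W[...,2]>0.007)&(W[...,2]<0.13)
    k,l,s,c=cv2.connectedComponentsWithStats(m.astype(np.uint8));i=1+s[1:,4].argmax();m=l==i
    p=(W[m&(W[...,2]<.02)][:,:2]*1000).astype(np.float32)
    print(n,cv2.minAreaRect(p),np.median(W[m&(W[...,2]<.02)][:,2]))
    hsv=cv2.cvtColor(f,cv2.COLOR_RGB2HSV).astype(int);H,S,V=hsv[...,0],hsv[...,1],hsv[...,2]
    for nm,q in dict(red=roi&((H<5)|(H>173))&(S>130),yel=roi&(H>20)&(H<36)&(S>110)&ok&(W[...,1]<-0.08)).items():
        print(nm,q.sum(),W[q].round(3)[::max(1,q.sum()//14)].tolist(),np.argwhere(q).mean(0))
    crop=f[y0:y1,x0:x1];cv2.imwrite(f"pics/{n}_c.png",cv2.resize(crop,None,fx=4.5,fy=4.5,interpolation=2)[:,:,::-1])
```

```text
scene ((508.7615661621094, 24.1427001953125), (419.2185363769531, 248.86151123046875), 78.85779571533203) 0.011668214696093335
red 28 [[0.459, -0.015, 0.087], [0.457, -0.015, 0.081], [0.462, -0.009, 0.086], [0.463, -0.012, 0.082], [0.461, -0.012, 0.076], [0.466, -0.012, 0.077], [0.463, -0.012, 0.069], [0.461, -0.012, 0.063], [0.467, -0.012, 0.064], [0.462, -0.012, 0.055], [0.461, -0.012, 0.048], [0.458, -0.012, 0.041], [0.552, 0.049, 0.062], [0.567, 0.046, 0.051]] [190.03571429 309.96428571]
yel 105 [[0.544, -0.148, 0.112], [0.553, -0.138, 0.118], [0.559, -0.153, 0.117], [0.562, -0.15, 0.115], [0.563, -0.153, 0.112], [0.56, -0.133, 0.108], [0.56, -0.136, 0.103], [0.566, -0.139, 0.106], [0.567, -0.142, 0.103], [0.567, -0.142, 0.099], [0.566, -0.142, 0.094], [0.569, -0.142, 0.093], [0.565, -0.146, 0.083], [0.564, -0.149, 0.078], [0.565, -0.147, 0.074]] [204.55238095 263.86666667]
side ((522.742431640625, 19.107147216796875), (424.0347595214844, 200.82540893554688), 78.86588287353516) 0.010615370306328992
red 7 [[0.455, -0.009, 0.084], [0.484, 0.045, 0.014], [0.451, -0.01, 0.082], [0.454, -0.01, 0.08], [0.457, -0.012, 0.081], [0.452, -0.014, 0.081], [0.454, -0.017, 0.082]] [219.         297.28571429]
yel 8 [[0.547, -0.138, 0.114], [0.56, -0.145, 0.113], [0.544, -0.143, 0.117], [0.556, -0.15, 0.116], [0.544, -0.147, 0.116], [0.547, -0.149, 0.116], [0.55, -0.148, 0.114], [0.553, -0.15, 0.114]] [229.25 348.5 ]
```

View pics/scene_c.png

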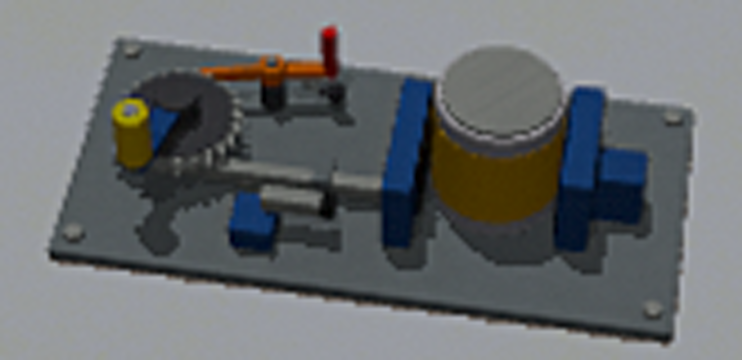

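Request:
send_rows([
  {"roll": -6.6, "jaw": 1},
  {"dx": -12, "dy": -15, "jaw": 1},
  {"dx": -22, "dy": -29, "jaw": 1},
  {"dx": -22, "dy": -29, "jaw": 1},
  {"dx": -22, "dy": -29, "jaw": 1},
  {"dx": -22, "dy": -29, "jaw": 1},
  {"dx": -22, "dy": -29, "jaw": 1},
  {"dx": -22, "dy": -29, "jaw": 1},
  {"dx": -22, "dy": -29, "jaw": 1},
  {"dx": -22, "dy": -29, "jaw": 1},
  {"dx": -22, "dy": -29, "jaw": 1},
  {"dx": -22, "dy": -29, "jaw": 1},
], force=20)

```text
invalid input at $.rows[0]: expected keys dx, dy, dz, roll, jaw
```

Request:
send_rows([
  {"dx": -22, "dy": -29, "jaw": 1},
  {"dx": -22, "dy": -29, "jaw": 1},
  {"dx": -22, "dy": -29, "jaw": 1},
  {"dx": -22, "dy": -29, "jaw": 1},
  {"dx": -22, "dy": -29, "jaw": 1},
  {"dx": -10, "dy": -22, "jaw": 1},
  {"jaw": 1},
  {"jaw": 1},
])

```text
invalid input at $.rows[0]: expected keys dx, dy, dz, roll, jaw
```

Run:
```python
from h import *
o=get_obs();print({k:np.round(o[k],3).tolist() for k in("time_s","ee_pos","eef_rot","force","grip_width","qpos")})
c=camera("wrist");cv2.imwrite("pics/w1.png",c["frame"][:,:,::-1])
print(c["camera_matrix"],c["rvec"],c["tvec"])
```

```text
{'time_s': 0.1, 'ee_pos': [0.167, 0.524, 0.205], 'eef_rot': [-3.141, -0.0, 2.833], 'force': [0.585, -0.272, 0.728], 'grip_width': 0.094, 'qpos': [1.195, 0.3, 1.521, 0.0, 1.321, -0.067]}
[[309.70691629   0.         317.65157968]
 [  0.         309.70691629 204.72960051]
 [  0.           0.           1.        ]] [-2.3670166  -1.72820466 -0.21733674] [-0.54894862 -0.02473221  0.39048555]
```

View pics/w1.png

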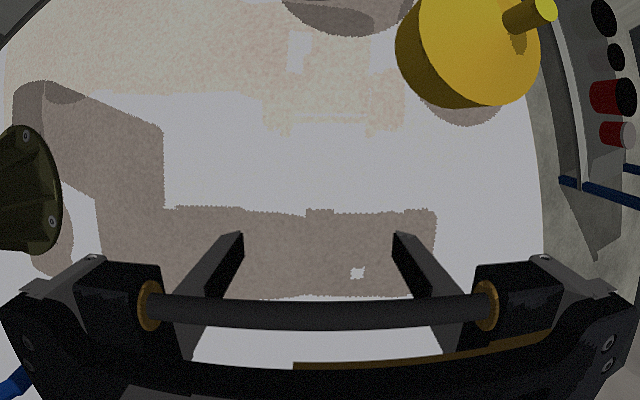

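The rows were refused because every key is required, so this view still shows the start pose: fingers at (215,270) and (420,270). I'll resend with all keys.

Request:
send_rows([
  {"dx": 0, "dy": 0, "dz": 0, "roll": -6.6, "jaw": 1},
  {"dx": -12, "dy": -15, "dz": 0, "roll": 0, "jaw": 1},
  {"dx": -22, "dy": -29, "dz": 0, "roll": 0, "jaw": 1},
  {"dx": -22, "dy": -29, "dz": 0, "roll": 0, "jaw": 1},
  {"dx": -22, "dy": -29, "dz": 0, "roll": 0, "jaw": 1},
  {"dx": -22, "dy": -29, "dz": 0, "roll": 0, "jaw": 1},
  {"dx": -22, "dy": -29, "dz": 0, "roll": 0, "jaw": 1},
  {"dx": -22, "dy": -29, "dz": 0, "roll": 0, "jaw": 1},
  {"dx": -22, "dy": -29, "dz": 0, "roll": 0, "jaw": 1},
  {"dx": -22, "dy": -29, "dz": 0, "roll": 0, "jaw": 1},
  {"dx": -22, "dy": -29, "dz": 0, "roll": 0, "jaw": 1},
  {"dx": -22, "dy": -29, "dz": 0, "roll": 0, "jaw": 1},
], force=20)

```text
time_s: 1.15
ee_pos: [0.3364, 0.1784, 0.2055]
eef_rot: [3.141, 0.0, 2.948]
force: [0.3, -0.0, -0.5]
grip_width: 0.0171
grip_force: 0.0
```

Request:
send_rows([
  {"dx": -22, "dy": -29, "dz": 0, "roll": 0, "jaw": 1},
  {"dx": -22, "dy": -29, "dz": 0, "roll": 0, "jaw": 1},
  {"dx": -22, "dy": -29, "dz": 0, "roll": 0, "jaw": 1},
  {"dx": -22, "dy": -29, "dz": 0, "roll": 0, "jaw": 1},
  {"dx": -22, "dy": -29, "dz": 0, "roll": 0, "jaw": 1},
  {"dx": -10, "dy": -22, "dz": 0, "roll": 0, "jaw": 1},
  {"dx": 0, "dy": 0, "dz": 0, "roll": 0, "jaw": 1},
  {"dx": 0, "dy": 0, "dz": 0, "roll": 0, "jaw": 1},
])

```text
time_s: 1.82
ee_pos: [0.4217, -0.0077, 0.2051]
eef_rot: [-3.142, -0.001, 2.946]
force: [-0.5, 0.2, -0.7]
grip_width: 0.0007
grip_force: 0.0
```

Run:
```python
from h import *
o=get_obs();print({k:np.round(o[k],3).tolist() for k in("time_s","ee_pos","eef_rot","force","grip_width","qpos")})
c=camera("wrist");cv2.imwrite("pics/w2.png",c["frame"][:,:,::-1]);np.savez("w2.npz",**c)
```

```text
{'time_s': 1.817, 'ee_pos': [0.422, -0.008, 0.205], 'eef_rot': [-3.142, -0.001, 2.946], 'force': [-0.459, 0.244, -0.734], 'grip_width': 0.001, 'qpos': [-0.105, 0.01, 1.857, 0.0, 1.276, -1.48]}
```

View pics/w2.png

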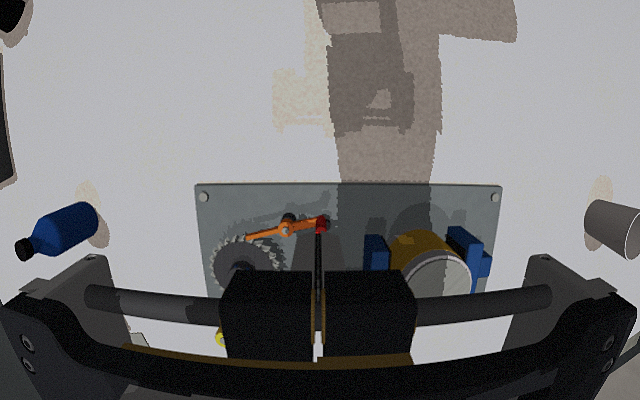

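Wrist view: the plate is parallel to the tool, the red pin is at about (321,224) straight ahead of the fingers, the pawl pivot at (287,228), and the knob is partly hidden at (221,338).

```bash
cat >> h.py <<'E'
def fish(c):
    K=c["camera_matrix"];R=cv2.Rodrigues(np.array(c["rvec"],float))[0];t=np.array(c["tvec"]).reshape(3)
    v,u=np.mgrid[0:400,0:640];x=(u-K[0,2])/K[0,0];y=(v-K[1,2])/K[1,1];r=np.hypot(x,y)+1e-9
    z=c["z_map"];k=np.tan(np.minimum(r,1.5))/r
    return (np.stack([x*k*z,y*k*z,z],-1)-t)@R,(z>0)&(r<1.45)
yaw=-0.194;O=np.array([.5227,.0191])
A=np.array([[np.cos(yaw),np.sin(yaw)],[-np.sin(yaw),np.cos(yaw)]])
def clamp(p): return (np.asarray(p)[...,:2]-O)@A.T
def unclamp(p): return np.asarray(p)@A+O
E
python3 - <<'E'
from h import *
c=dict(np.load("w2.npz"));W,ok=fish(c);f=c["frame"]
h=cv2.cvtColor(f,cv2.COLOR_RGB2HSV).astype(int);H,S,V=h[...,0],h[...,1],h[...,2]
roi=np.zeros(ok.shape,bool);roi[195:260,230:340]=1
for nm,q in dict(red=((H<4)|(H>174))&(S>150)&(V>70),orange=(H>=5)&(H<19)&(S>150)).items():
    p=W[q&roi&ok];print(nm,len(p),np.median(p,0).round(4),np.median(clamp(p),0).round(4),np.percentile(clamp(p),[5,95],axis=0).round(3).tolist(),np.percentile(p[:,2],[5,95]).round(3))
q=np.zeros(ok.shape,bool);q[190:300,195:505]=1
p=W[q&ok&(abs(W[...,2]-.012)<.005)];
e=[W[v,u] for u in range(210,500,4) for v in [next(v for v in range(170,260) if ok[v,u] and .008<W[v,u,2]<.02)]]
e=np.array(e);s=np.polyfit(e[:,1],e[:,0],1);print("edge yaw",-np.arctan(s[0]),"edge clamp x",np.median(clamp(e)[:,0]))
print("y ends",np.percentile(clamp(p)[:,1],[.2,99.8]))
E
```

```text
red 105 [ 0.4493 -0.011   0.0803] [-0.0661 -0.044 ] [[-0.068, -0.047], [-0.062, -0.039]] [0.049 0.085]
orange 603 [ 0.4541 -0.0495  0.05  ] [-0.0547 -0.0811] [[-0.063, -0.126], [-0.042, -0.052]] [0.042 0.054]
edge yaw -0.19673620733968586 edge clamp x -0.09785248684848896
y ends [-0.20702921  0.21005614]
```

Request:
send_rows([
  {"dx": 0, "dy": 0, "dz": 20, "roll": 0, "jaw": 1},
  {"dx": 0, "dy": 0, "dz": 35, "roll": 0, "jaw": 1},
  {"dx": 0, "dy": 0, "dz": 35, "roll": 0, "jaw": 1},
  {"dx": 0, "dy": 0, "dz": 30, "roll": 0, "jaw": 1},
  {"dx": 0, "dy": 0, "dz": 15, "roll": 0, "jaw": 1},
  {"dx": 0, "dy": 0, "dz": 6, "roll": 0, "jaw": 1},
  {"dx": -4, "dy": 0, "dz": 0, "roll": 0, "jaw": 1},
  {"dx": -4, "dy": 0, "dz": 0, "roll": 0, "jaw": 1},
  {"dx": -4, "dy": 0, "dz": 0, "roll": 0, "jaw": 1},
  {"dx": -2, "dy": 0, "dz": 0, "roll": 0, "jaw": 1},
  {"dx": 0, "dy": 0, "dz": 0, "roll": 0, "jaw": 1},
])

```text
time_s: 2.78
ee_pos: [0.4364, -0.0097, 0.0652]
eef_rot: [3.141, 0.002, 2.948]
force: [-0.9, -0.3, 0.5]
grip_width: 0.0006
grip_force: 0.0
```

Request:
send_rows([
  {"dx": -2, "dy": 0, "dz": 0, "roll": 0, "jaw": 1},
  {"dx": -2, "dy": 0, "dz": 0, "roll": 0, "jaw": 1},
  {"dx": -2, "dy": 0, "dz": 0, "roll": 0, "jaw": 1},
  {"dx": -2, "dy": 0, "dz": 0, "roll": 0, "jaw": 1},
])

```text
time_s: 3.12
ee_pos: [0.4433, -0.0111, 0.0645]
eef_rot: [3.141, -0.001, 2.948]
force: [-1.7, 1.8, 0.1]
grip_width: 0.0006
grip_force: 1.0
```

Request:
send_rows([
  {"dx": -2, "dy": 0, "dz": 0, "roll": 0, "jaw": 1},
  {"dx": -2, "dy": 0, "dz": 0, "roll": 0, "jaw": 1},
  {"dx": -2, "dy": 0, "dz": 0, "roll": 0, "jaw": 1},
])

```text
time_s: 3.37
ee_pos: [0.4496, -0.0125, 0.0644]
eef_rot: [-3.141, 0.0, 2.948]
force: [-0.2, -0.6, -0.3]
grip_width: 0.0008
grip_force: 0.0
```

Request:
send_rows([
  {"dx": -2, "dy": 0, "dz": 0, "roll": 0, "jaw": 1},
  {"dx": -2, "dy": 0, "dz": 0, "roll": 0, "jaw": 1},
])

```text
time_s: 3.53
ee_pos: [0.4535, -0.0132, 0.0645]
eef_rot: [-3.142, 0.0, 2.948]
force: [-0.3, -0.1, 0.2]
grip_width: 0.0003
grip_force: 0.0
```

Request:
send_rows([
  {"dx": -2, "dy": 0, "dz": 0, "roll": 0, "jaw": 1},
  {"dx": 0, "dy": 0, "dz": 0, "roll": 0, "jaw": 1},
])

```text
time_s: 3.7
ee_pos: [0.4555, -0.0136, 0.0645]
eef_rot: [-3.142, 0.0, 2.948]
force: [1.2, 0.4, -0.5]
grip_width: 0.0007
grip_force: 0.0
```

```bash
cat > pin.py <<'E'
from h import *
c=camera("wrist");np.savez("w3.npz",**c);W,ok=fish(c)
h=cv2.cvtColor(c["frame"],cv2.COLOR_RGB2HSV).astype(int);H,S,V=h[...,0],h[...,1],h[...,2]
C=clamp(W);roi=ok&(C[...,0]>-.12)&(C[...,0]<0.03)&(C[...,1]<.0)&(C[...,1]>-.16)&(W[...,2]>.03)
for nm,q in dict(red=((H<4)|(H>174))&(S>150)&(V>50),orange=(H>=5)&(H<19)&(S>150)).items():
    p=q&roi
    if p.sum(): print(nm,p.sum(),np.median(C[p],0).round(4),np.percentile(C[p],[5,95],axis=0).round(3).tolist(),np.polyfit(C[p][:,1],C[p][:,0],1).round(3))
o=get_obs();print({k:np.round(o[k],3).tolist() for k in("time_s","ee_pos","force")},clamp(o["ee_pos"]).round(4))
E
python3 pin.py
```

```text
red 20 [-0.0672 -0.0457] [[-0.069, -0.046], [-0.065, -0.046]] [ 0.227 -0.057]
orange 1981 [-0.0616 -0.0806] [[-0.084, -0.124], [-0.046, -0.034]] [-0.141 -0.076]
{'time_s': 3.75, 'ee_pos': [0.455, -0.014, 0.064], 'force': [0.883, 0.367, -0.192]} [-0.0599 -0.045 ]
```

```bash
python3 -c "
import numpy as np,cv2
f=np.load('w3.npz')['frame'][150:350,190:450];cv2.imwrite('pics/w3.png',cv2.resize(f,None,fx=3,fy=3)[:,:,::-1])"
```

```text
(no output)
```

View pics/w3.png

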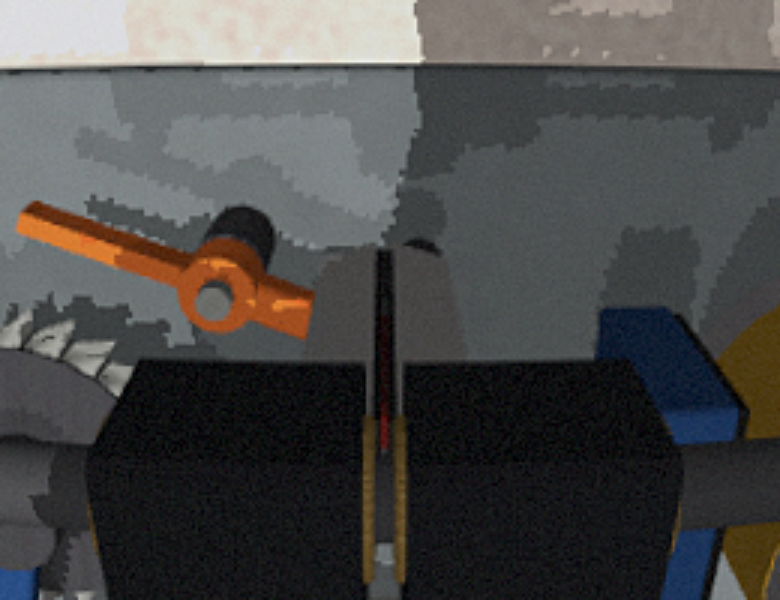

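The pawl is tilted well off the teeth, its nose at (30,215) clear of the wheel, and the pin is hidden behind the fingers. I'll back off and measure where it rests.

Request:
send_rows([
  {"dx": 4, "dy": 0, "dz": 0, "roll": 0, "jaw": 1},
  {"dx": 15, "dy": 0, "dz": 0, "roll": 0, "jaw": 1},
  {"dx": 15, "dy": 0, "dz": 0, "roll": 0, "jaw": 1},
  {"dx": 0, "dy": 0, "dz": -30, "roll": 0, "jaw": 1},
  {"dx": 0, "dy": 0, "dz": -40, "roll": 0, "jaw": 1},
  {"dx": 0, "dy": 0, "dz": -40, "roll": 0, "jaw": 1},
  {"dx": 0, "dy": 0, "dz": -20, "roll": 0, "jaw": 1},
  {"dx": 0, "dy": 0, "dz": 0, "roll": 0, "jaw": 1},
])

```text
time_s: 4.42
ee_pos: [0.4231, -0.007, 0.1988]
eef_rot: [3.141, 0.007, 2.948]
force: [0.4, 0.5, -0.9]
grip_width: 0.0005
grip_force: 0.0
```

```bash
python3 pin.py
```

```text
orange 1214 [-0.1128 -0.0698] [[-0.118, -0.119], [-0.048, -0.025]] [-0.613 -0.132]
{'time_s': 4.467, 'ee_pos': [0.422, -0.007, 0.196], 'force': [-0.112, 0.23, -0.553]} [-0.0935 -0.0449]
```

Request:
send_rows([
  {"dx": -14, "dy": -12, "dz": 0, "roll": 0, "jaw": 0.5},
  {"dx": -24, "dy": -20, "dz": 0, "roll": 0, "jaw": -0.2},
  {"dx": -24, "dy": -20, "dz": 0, "roll": 0, "jaw": -0.2},
  {"dx": -24, "dy": -20, "dz": 0, "roll": 0, "jaw": -0.2},
  {"dx": -24, "dy": -20, "dz": 0, "roll": 0, "jaw": -0.2},
  {"dx": -13, "dy": -13, "dz": 0, "roll": 0, "jaw": -0.2},
  {"dx": 0, "dy": 0, "dz": 0, "roll": 0, "jaw": -0.2},
  {"dx": 0, "dy": 0, "dz": 0, "roll": 0, "jaw": -0.2},
])

```text
time_s: 5.13
ee_pos: [0.5216, -0.1338, 0.1925]
eef_rot: [3.141, -0.003, 2.947]
force: [0.9, 0.0, 0.1]
grip_width: 0.0502
grip_force: 0.0
```

```bash
cat > look.py <<'E'
from h import *
o=get_obs();print({k:np.round(o[k],3).tolist() for k in("time_s","ee_pos","force","grip_width")},clamp(o["ee_pos"]).round(4))
for n in("wrist","scene","side"):
    c=camera(n);np.savez(n+"1.npz",**c);W,ok=fish(c) if n=="wrist" else world(c);C=clamp(W)
    h=cv2.cvtColor(c["frame"],cv2.COLOR_RGB2HSV).astype(int);H,S,V=h[...,0],h[...,1],h[...,2]
    hi=ok&(abs(C[...,0])<.095)&(C[...,1]<.0)&(C[...,1]>-.215)
    for nm,q in dict(red=((H<4)|(H>174))&(S>130)&(V>50)&hi&(W[...,2]>.06),orange=(H>=5)&(H<19)&(S>150)&hi&(W[...,2]>.04)&(W[...,2]<.06),ktop=(H>20)&(H<36)&(S>110)&hi&(W[...,2]>.111)&(W[...,2]<.121)).items():
        p=C[q]
        if len(p)>3: print(n,nm,len(p),"med",np.median(p,0).round(4),"rng",np.percentile(p,[4,96],axis=0).round(4).tolist(),"z",np.median(W[q][:,2]).round(4))
E
python3 look.py;python3 -c "
import numpy as np,cv2
cv2.imwrite('pics/w4.png',np.load('wrist1.npz')['frame'][:,:,::-1])"
```

```text
{'time_s': 5.133, 'ee_pos': [0.522, -0.134, 0.193], 'force': [0.875, 0.011, 0.111], 'grip_width': 0.05} [ 0.0284 -0.1502]
wrist red 170 med [-0.0381 -0.0485] rng [[-0.0433, -0.0513], [-0.0334, -0.0415]] z 0.0826
wrist orange 610 med [-0.0516 -0.083 ] rng [[-0.0677, -0.1255], [-0.0385, -0.0521]] z 0.0502
wrist ktop 406 med [ 0.0569 -0.1527] rng [[0.0486, -0.1621], [0.0685, -0.1425]] z 0.1157
scene red 21 med [-0.0318 -0.0444] rng [[-0.0363, -0.0479], [-0.0275, -0.0408]] z 0.0765
scene orange 82 med [-0.0452 -0.0815] rng [[-0.0643, -0.1245], [-0.0346, -0.0533]] z 0.0476
scene ktop 34 med [ 0.0679 -0.1518] rng [[0.056, -0.1618], [0.0751, -0.1427]] z 0.1166
side orange 10 med [-0.0641 -0.1116] rng [[-0.0668, -0.1241], [-0.06, -0.1039]] z 0.0501
```

View pics/w4.png

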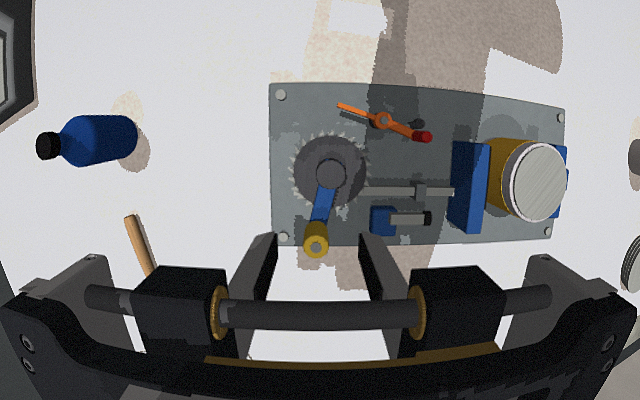

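Wrist view: the knob top is at (316,245) between the fingers, the pin at (424,137) has travelled about 26 mm and stays off, and the rubber buffer at (430,217) faces the jaw at (465,190). I'll align with the knob, go down, and estimate the gap to the stop.

Request:
send_rows([
  {"dx": 0, "dy": 0, "dz": 0, "roll": 6, "jaw": -0.2},
  {"dx": 0, "dy": 0, "dz": 0, "roll": 6, "jaw": -0.2},
  {"dx": -15, "dy": 2, "dz": 0, "roll": 0, "jaw": -0.2},
  {"dx": -14, "dy": 2, "dz": 0, "roll": 0, "jaw": -0.2},
  {"dx": 0, "dy": 0, "dz": 15, "roll": 0, "jaw": -0.2},
  {"dx": 0, "dy": 0, "dz": 25, "roll": 0, "jaw": -0.2},
  {"dx": 0, "dy": 0, "dz": 20, "roll": 0, "jaw": -0.2},
  {"dx": 0, "dy": 0, "dz": 0, "roll": 0, "jaw": -0.2},
])

```text
time_s: 5.95
ee_pos: [0.5486, -0.14, 0.1308]
eef_rot: [-3.141, -0.006, 2.739]
force: [-1.3, 0.5, -1.4]
grip_width: 0.0563
grip_force: 0.0
```

```bash
python3 look.py | grep -v orange
python3 - <<'E'
from h import *
c=dict(np.load("wrist1.npz"));W,ok=fish(c);C=clamp(W);h=cv2.cvtColor(c["frame"],cv2.COLOR_RGB2HSV).astype(int)
b=ok&(h[...,0]>95)&(h[...,0]<125)&(h[...,1]>110)&(abs(C[...,0])<.055)&(W[...,2]>.03)&(W[...,2]<.085)
q=b&(C[...,1]>-.03)&(C[...,1]<.05)&(W[...,2]>.07);print("jaw top y",np.percentile(C[q][:,1],[2,50,98]),q.sum())
d=ok&(h[...,2]<70)&(C[...,0]>.01)&(C[...,0]<.06)&(C[...,1]>-.08)&(C[...,1]<.01)&(W[...,2]>.02)&(W[...,2]<.06)
print("buffer",d.sum(),np.percentile(C[d],[2,50,98],axis=0).round(4).tolist(),np.median(W[d][:,2]))
E
```

```text
{'time_s': 5.95, 'ee_pos': [0.549, -0.14, 0.131], 'force': [-1.32, 0.511, -1.424], 'grip_width': 0.056} [ 0.056  -0.1511]
wrist red 281 med [-0.0374 -0.0484] rng [[-0.0427, -0.0517], [-0.0327, -0.0415]] z 0.0828
wrist ktop 721 med [ 0.0571 -0.1522] rng [[0.0489, -0.1624], [0.0686, -0.1426]] z 0.1156
scene red 22 med [-0.032  -0.0442] rng [[-0.0372, -0.0479], [-0.0281, -0.041]] z 0.0763
scene ktop 32 med [ 0.0664 -0.1513] rng [[0.0547, -0.1615], [0.0741, -0.1429]] z 0.1138
side red 4 med [-0.0391 -0.0461] rng [[-0.0413, -0.0485], [-0.0371, -0.0443]] z 0.0837
jaw top y [0.01150029 0.01935915 0.03105346] 2136
buffer 549 [[0.016, -0.0779], [0.0477, -0.0391], [0.0591, -0.0061]] 0.03723331121837456
```

Request:
send_rows([
  {"dx": -2, "dy": -1, "dz": 16, "roll": 0, "jaw": -0.2},
  {"dx": 0, "dy": 0, "dz": 16, "roll": 0, "jaw": -0.2},
  {"dx": 0, "dy": 0, "dz": 10, "roll": 0, "jaw": -0.2},
  {"dx": 0, "dy": 0, "dz": 4, "roll": 0, "jaw": -0.2},
  {"dx": 0, "dy": 0, "dz": 0, "roll": 0, "jaw": -0.2},
  {"dx": 0, "dy": 0, "dz": 0, "roll": 0, "jaw": 0.2},
  {"dx": 0, "dy": 0, "dz": 0, "roll": 0, "jaw": 1},
  {"dx": 0, "dy": 0, "dz": 0, "roll": 0, "jaw": 1},
  {"dx": 0, "dy": 0, "dz": 0, "roll": 0, "jaw": 1},
  {"dx": 0, "dy": 0, "dz": 0, "roll": 0, "jaw": 1},
  {"dx": 0, "dy": 0, "dz": 0, "roll": 0, "jaw": 1},
], force=25)

```text
time_s: 7.02
ee_pos: [0.5522, -0.1427, 0.0888]
eef_rot: [3.141, 0.001, 2.739]
force: [1.1, 3.0, 2.8]
grip_width: 0.0235
grip_force: 25.0
```

Run:
```python
from h import *
o=get_obs();print({k:np.round(o[k],3).tolist() for k in("time_s","ee_pos","eef_rot","force","grip_width","grip_force")},clamp(o["ee_pos"]).round(4))
c=dict(np.load("wrist1.npz"));W,ok=fish(c);C=clamp(W);h=cv2.cvtColor(c["frame"],cv2.COLOR_RGB2HSV).astype(int)
d=ok&(h[...,2]<90)&(h[...,1]<110)&(C[...,0]>.02)&(C[...,0]<.05)&(C[...,1]>-.05)&(C[...,1]<.02)&(W[...,2]>.028)&(W[...,2]<.06)
print(np.histogram(C[d][:,1],np.arange(-.05,.021,.003)),d.sum())
c=dict(np.load("wrist1.npz"));np.save("a",c["frame"]);v,u=np.where(d);print(u.min(),u.max(),v.min(),v.max())
cv2.imwrite("pics/w5.png",cv2.resize(c["frame"][80:300,230:520],None,fx=2.5,fy=2.5)[:,:,::-1])
```

```text
{'time_s': 7.017, 'ee_pos': [0.552, -0.143, 0.089], 'eef_rot': [3.141, 0.001, 2.739], 'force': [1.13, 2.96, 2.754], 'grip_width': 0.023, 'grip_force': 25.0} [ 0.0602 -0.1531]
(array([16,  5,  9, 76, 53, 56, 50, 39,  9, 16,  1,  3,  3,  2,  3,  0,  3,
        0,  4,  3,  6,  1,  0]), array([-0.05 , -0.047, -0.044, -0.041, -0.038, -0.035, -0.032, -0.029,
       -0.026, -0.023, -0.02 , -0.017, -0.014, -0.011, -0.008, -0.005,
       -0.002,  0.001,  0.004,  0.007,  0.01 ,  0.013,  0.016,  0.019])) 358
417 477 139 181
```

View pics/w5.png

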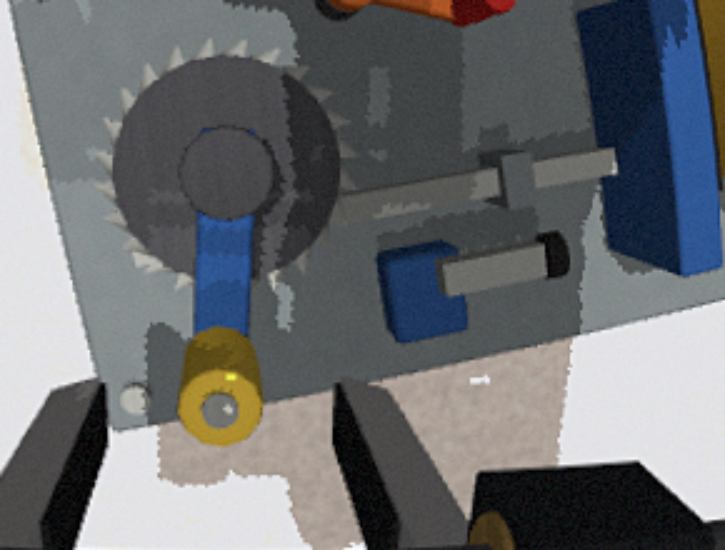

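The crop shows the knob at (220,405) gripped centrally afterwards, the buffer tip at (568,255) and the jaw face at about (610,250). The gap is about 32 mm, so the stop should come near 1.8 rad. I'll start easing back, turning the tool with the drum.

Request:
send_rows([
  {"dx": 0, "dy": -1.3, "dz": 0, "roll": 1.2, "jaw": 1},
  {"dx": 0.1, "dy": -2.5, "dz": 0, "roll": 2.4, "jaw": 1},
  {"dx": 0.1, "dy": -2.5, "dz": 0, "roll": 2.4, "jaw": 1},
  {"dx": 0.1, "dy": -2.5, "dz": 0, "roll": 2.4, "jaw": 1},
  {"dx": 0.1, "dy": -2.5, "dz": 0, "roll": 2.4, "jaw": 1},
  {"dx": 0.1, "dy": -2.5, "dz": 0, "roll": 2.4, "jaw": 1},
])

```text
time_s: 7.52
ee_pos: [0.5452, -0.154, 0.0888]
eef_rot: [3.14, -0.0, 2.506]
force: [1.1, 9.8, 4.4]
grip_width: 0.0232
grip_force: 25.0
```

```bash
cat > st.py <<'E'
from h import *
o=get_obs();y=o["eef_rot"][2];f=o["force"];p=clamp(o["ee_pos"])-[0,-.14]
print("t %.2f yaw %.3f r %.4f drum %.3f tool fx %.2f fy %.2f fz %.2f z %.4f grip %.1f %.4f"%(o["time_s"],y,np.hypot(*p),-np.arctan2(p[1],p[0])%(2*np.pi)-.15,f[0]*np.cos(y)+f[1]*np.sin(y),f[0]*np.sin(y)-f[1]*np.cos(y),f[2],o["ee_pos"][2],o["grip_force"],o["grip_width"]))
E
python3 st.py
```

```text
t 7.52 yaw 2.506 r 0.0611 drum 0.281 tool fx 4.93 fy 8.51 fz 4.40 z 0.0888 grip 25.0 0.0232
```

Request:
send_rows([
  {"dx": 0.3, "dy": -2.5, "dz": 0, "roll": 2.4, "jaw": 1},
  {"dx": 0.3, "dy": -2.5, "dz": 0, "roll": 2.4, "jaw": 1},
  {"dx": 0.3, "dy": -2.5, "dz": 0, "roll": 2.4, "jaw": 1},
  {"dx": 0.1, "dy": -2.5, "dz": 0, "roll": 2.4, "jaw": 1},
])

```text
time_s: 7.85
ee_pos: [0.5383, -0.1612, 0.0888]
eef_rot: [3.14, 0.0, 2.338]
force: [3.1, 7.4, 1.3]
grip_width: 0.0235
grip_force: 25.0
```

```bash
python3 st.py
```

```text
t 7.85 yaw 2.338 r 0.0605 drum 0.445 tool fx 3.14 fy 7.40 fz 1.25 z 0.0888 grip 25.0 0.0235
```

Easing smoothly at a steady ~7.5 N, already past one tooth.

Request:
send_rows([
  {"dx": 0.2, "dy": -2.5, "dz": 0, "roll": 2.4, "jaw": 1},
  {"dx": 0.2, "dy": -2.5, "dz": 0, "roll": 2.4, "jaw": 1},
  {"dx": 0.2, "dy": -2.5, "dz": 0, "roll": 2.4, "jaw": 1},
  {"dx": 0.1, "dy": -2.5, "dz": 0, "roll": 2.4, "jaw": 1},
  {"dx": 0.1, "dy": -2.5, "dz": 0, "roll": 2.4, "jaw": 1},
  {"dx": 0.1, "dy": -2.5, "dz": 0, "roll": 2.4, "jaw": 1},
  {"dx": 0.1, "dy": -2.5, "dz": 0, "roll": 2.4, "jaw": 1},
  {"dx": 0.1, "dy": -2.5, "dz": 0, "roll": 2.4, "jaw": 1},
])

```text
time_s: 8.52
ee_pos: [0.5215, -0.1719, 0.0888]
eef_rot: [3.14, -0.0, 2.003]
force: [4.4, 8.9, 0.4]
grip_width: 0.0234
grip_force: 25.0
```

```bash
python3 st.py
```

```text
t 8.52 yaw 2.003 r 0.0595 drum 0.778 tool fx 6.26 fy 7.75 fz 0.43 z 0.0888 grip 25.0 0.0234
```

Request:
send_rows([
  {"dx": 0.1, "dy": -2.5, "dz": 0, "roll": 2.4, "jaw": 1},
  {"dx": 0.1, "dy": -2.5, "dz": 0, "roll": 2.4, "jaw": 1},
  {"dx": 0.1, "dy": -2.5, "dz": 0, "roll": 2.4, "jaw": 1},
])

```text
time_s: 8.77
ee_pos: [0.5146, -0.1743, 0.0888]
eef_rot: [3.14, -0.001, 1.878]
force: [5.2, 8.8, 1.4]
grip_width: 0.0235
grip_force: 25.0
```

```bash
python3 st.py
python3 - <<'E'
from h import *
c=camera("scene");W,ok=world(c);C=clamp(W);h=cv2.cvtColor(c["frame"],cv2.COLOR_RGB2HSV).astype(int)
q=ok&(h[...,0]>95)&(h[...,0]<125)&(h[...,1]>110)&(abs(C[...,0])<.055)&(C[...,1]>-.04)&(C[...,1]<.05)&(W[...,2]>.07)&(W[...,2]<.082)
print(q.sum(),np.percentile(C[q][:,1],[3,50,97]).round(4))
E
```

```text
t 8.77 yaw 1.878 r 0.0591 drum 0.903 tool fx 6.79 fy 7.63 fz 1.40 z 0.0888 grip 25.0 0.0235
143 [-0.0023  0.0076  0.0167]
```

Request:
send_rows([
  {"dx": 0.5, "dy": -1.3, "dz": 0, "roll": 1.2, "jaw": 1},
  {"dx": 0.5, "dy": -1.3, "dz": 0, "roll": 1.2, "jaw": 1},
  {"dx": 0.3, "dy": -1.3, "dz": 0, "roll": 1.2, "jaw": 1},
  {"dx": 0.3, "dy": -1.3, "dz": 0, "roll": 1.2, "jaw": 1},
])

```text
time_s: 9.15
ee_pos: [0.5094, -0.1752, 0.0889]
eef_rot: [3.139, 0.001, 1.795]
force: [7.7, 0.9, -1.0]
grip_width: 0.0234
grip_force: 25.0
```

```bash
python3 st.py
```

```text
t 9.15 yaw 1.795 r 0.0585 drum 0.990 tool fx -0.85 fy 7.66 fz -1.01 z 0.0889 grip 25.0 0.0234
```

Request:
send_rows([
  {"dx": 0.1, "dy": -1.3, "dz": 0, "roll": 1.2, "jaw": 1},
  {"dx": 0.1, "dy": -1.3, "dz": 0, "roll": 1.2, "jaw": 1},
  {"dx": 0.1, "dy": -1.3, "dz": 0, "roll": 1.2, "jaw": 1},
  {"dx": 0.1, "dy": -1.3, "dz": 0, "roll": 1.2, "jaw": 1},
])

```text
time_s: 9.48
ee_pos: [0.5043, -0.1759, 0.0889]
eef_rot: [3.139, 0.001, 1.711]
force: [7.2, 0.4, -1.6]
grip_width: 0.0237
grip_force: 25.0
```

```bash
python3 st.py
```

```text
t 9.48 yaw 1.711 r 0.0583 drum 1.079 tool fx -0.62 fy 7.14 fz -1.64 z 0.0889 grip 25.0 0.0237
```

Request:
send_rows([
  {"dx": 0.1, "dy": -1.3, "dz": 0, "roll": 1.2, "jaw": 1},
  {"dx": 0.1, "dy": -1.3, "dz": 0, "roll": 1.2, "jaw": 1},
  {"dx": 0.1, "dy": -1.3, "dz": 0, "roll": 1.2, "jaw": 1},
  {"dx": 0.1, "dy": -1.3, "dz": 0, "roll": 1.2, "jaw": 1},
])

```text
time_s: 9.82
ee_pos: [0.4991, -0.1762, 0.0889]
eef_rot: [3.139, 0.001, 1.627]
force: [7.4, -0.5, -2.2]
grip_width: 0.0237
grip_force: 25.0
```

```bash
python3 st.py
```

```text
t 9.82 yaw 1.627 r 0.0580 drum 1.169 tool fx -0.93 fy 7.37 fz -2.17 z 0.0889 grip 25.0 0.0237
```

Request:
send_rows([
  {"dx": 0.1, "dy": -1.3, "dz": 0, "roll": 1.2, "jaw": 1},
  {"dx": 0, "dy": -1.3, "dz": 0, "roll": 1.2, "jaw": 1},
  {"dx": 0, "dy": -1.3, "dz": 0, "roll": 1.2, "jaw": 1},
  {"dx": 0, "dy": -1.3, "dz": 0, "roll": 1.2, "jaw": 1},
])

```text
time_s: 10.15
ee_pos: [0.4939, -0.1761, 0.0888]
eef_rot: [3.139, 0.0, 1.543]
force: [6.7, 1.8, -1.3]
grip_width: 0.0234
grip_force: 25.0
```

```bash
python3 st.py
```

```text
t 10.15 yaw 1.543 r 0.0578 drum 1.259 tool fx 1.99 fy 6.70 fz -1.28 z 0.0888 grip 25.0 0.0234
```

Request:
send_rows([
  {"dx": 0.2, "dy": -1.3, "dz": 0, "roll": 1.2, "jaw": 1},
  {"dx": 0.1, "dy": -1.3, "dz": 0, "roll": 1.2, "jaw": 1},
  {"dx": 0.1, "dy": -1.3, "dz": 0, "roll": 1.2, "jaw": 1},
  {"dx": 0.1, "dy": -1.3, "dz": 0, "roll": 1.2, "jaw": 1},
])

```text
time_s: 10.48
ee_pos: [0.4887, -0.1754, 0.0889]
eef_rot: [3.139, 0.001, 1.46]
force: [7.3, -0.3, -1.5]
grip_width: 0.0235
grip_force: 25.0
```

```bash
python3 st.py
```

```text
t 10.48 yaw 1.460 r 0.0576 drum 1.349 tool fx 0.49 fy 7.33 fz -1.48 z 0.0889 grip 25.0 0.0235
```

Request:
send_rows([
  {"dx": 0.1, "dy": -1.3, "dz": 0, "roll": 1.2, "jaw": 1},
  {"dx": 0.1, "dy": -1.3, "dz": 0, "roll": 1.2, "jaw": 1},
  {"dx": 0, "dy": -1.3, "dz": 0, "roll": 1.2, "jaw": 1},
  {"dx": 0, "dy": -1.3, "dz": 0, "roll": 1.2, "jaw": 1},
])

```text
time_s: 10.82
ee_pos: [0.4836, -0.1744, 0.0889]
eef_rot: [3.139, 0.0, 1.376]
force: [8.3, 1.1, -1.8]
grip_width: 0.0235
grip_force: 25.0
```

```bash
python3 st.py
```

```text
t 10.82 yaw 1.376 r 0.0574 drum 1.439 tool fx 2.72 fy 7.90 fz -1.84 z 0.0889 grip 25.0 0.0235
```

Request:
send_rows([
  {"dx": 0.3, "dy": -1.3, "dz": 0, "roll": 1.2, "jaw": 1},
  {"dx": 0.2, "dy": -1.3, "dz": 0, "roll": 1.2, "jaw": 1},
  {"dx": 0.1, "dy": -1.3, "dz": 0, "roll": 1.2, "jaw": 1},
])

```text
time_s: 11.07
ee_pos: [0.4799, -0.1732, 0.0889]
eef_rot: [3.139, 0.0, 1.313]
force: [7.0, -1.3, -2.3]
grip_width: 0.0234
grip_force: 25.0
```

```bash
python3 st.py
```

```text
t 11.07 yaw 1.313 r 0.0572 drum 1.507 tool fx 0.57 fy 7.11 fz -2.28 z 0.0889 grip 25.0 0.0234
```

Request:
send_rows([
  {"dx": 0.1, "dy": -1.3, "dz": 0, "roll": 1.2, "jaw": 1},
  {"dx": 0.1, "dy": -1.3, "dz": 0, "roll": 1.2, "jaw": 1},
  {"dx": 0.1, "dy": -1.3, "dz": 0, "roll": 1.2, "jaw": 1},
])

```text
time_s: 11.32
ee_pos: [0.4762, -0.1719, 0.0889]
eef_rot: [3.138, 0.0, 1.25]
force: [7.5, -1.8, -2.9]
grip_width: 0.0236
grip_force: 25.0
```

```bash
python3 st.py
```

```text
t 11.32 yaw 1.250 r 0.0570 drum 1.575 tool fx 0.67 fy 7.68 fz -2.90 z 0.0889 grip 25.0 0.0236
```

Request:
send_rows([
  {"dx": 0.1, "dy": -1.3, "dz": -0.2, "roll": 1.2, "jaw": 1},
  {"dx": 0.1, "dy": -1.3, "dz": 0, "roll": 1.2, "jaw": 1},
  {"dx": 0.1, "dy": -1.3, "dz": 0, "roll": 1.2, "jaw": 1},
])

```text
time_s: 11.57
ee_pos: [0.4725, -0.1703, 0.0889]
eef_rot: [3.139, -0.0, 1.187]
force: [8.5, -1.6, -4.4]
grip_width: 0.0234
grip_force: 25.0
```

```bash
python3 st.py
```

```text
t 11.57 yaw 1.187 r 0.0569 drum 1.646 tool fx 1.66 fy 8.45 fz -4.39 z 0.0889 grip 25.0 0.0234
```

Request:
send_rows([
  {"dx": 0.2, "dy": -1.3, "dz": 0.3, "roll": 1.2, "jaw": 1},
  {"dx": 0.1, "dy": -1.3, "dz": 0.2, "roll": 1.2, "jaw": 1},
])

```text
time_s: 11.73
ee_pos: [0.4705, -0.1692, 0.0888]
eef_rot: [3.138, 0.0, 1.145]
force: [7.8, -2.9, 0.9]
grip_width: 0.0234
grip_force: 25.0
```

```bash
python3 st.py
```

```text
t 11.73 yaw 1.145 r 0.0568 drum 1.686 tool fx 0.60 fy 8.24 fz 0.94 z 0.0888 grip 25.0 0.0234
```

Request:
send_rows([
  {"dx": 0.1, "dy": -1.3, "dz": 0, "roll": 1.2, "jaw": 1},
  {"dx": 0.1, "dy": -1.3, "dz": 0, "roll": 1.2, "jaw": 1},
])

```text
time_s: 11.9
ee_pos: [0.4683, -0.168, 0.0889]
eef_rot: [3.138, -0.0, 1.104]
force: [7.5, -2.1, 0.2]
grip_width: 0.0234
grip_force: 25.0
```

```bash
python3 st.py
```

```text
t 11.90 yaw 1.104 r 0.0568 drum 1.731 tool fx 1.49 fy 7.63 fz 0.21 z 0.0889 grip 25.0 0.0234
```

Still steady, with no contact yet.

Request:
send_rows([
  {"dx": 0.2, "dy": -1.3, "dz": 0, "roll": 1.2, "jaw": 1},
  {"dx": 0.1, "dy": -1.3, "dz": 0, "roll": 1.2, "jaw": 1},
])

```text
time_s: 12.07
ee_pos: [0.4661, -0.1666, 0.0888]
eef_rot: [3.138, -0.0, 1.062]
force: [7.4, -3.1, -0.8]
grip_width: 0.0236
grip_force: 25.0
```

```bash
python3 st.py
```

```text
t 12.07 yaw 1.062 r 0.0567 drum 1.777 tool fx 0.89 fy 7.92 fz -0.76 z 0.0888 grip 25.0 0.0236
```

Request:
send_rows([
  {"dx": 0.1, "dy": -1.3, "dz": 0, "roll": 1.2, "jaw": 1},
  {"dx": 0.1, "dy": -1.3, "dz": 0, "roll": 1.2, "jaw": 1},
])

```text
time_s: 12.23
ee_pos: [0.4639, -0.1651, 0.0889]
eef_rot: [3.138, -0.0, 1.02]
force: [6.6, -2.9, -1.3]
grip_width: 0.0235
grip_force: 25.0
```

```bash
python3 st.py
```

```text
t 12.23 yaw 1.020 r 0.0566 drum 1.823 tool fx 1.00 fy 7.10 fz -1.27 z 0.0889 grip 25.0 0.0235
```

Request:
send_rows([
  {"dx": 0.1, "dy": -1.3, "dz": 0, "roll": 1.2, "jaw": 1},
  {"dx": 0.1, "dy": -1.3, "dz": 0, "roll": 1.2, "jaw": 1},
])

```text
time_s: 12.4
ee_pos: [0.4618, -0.1636, 0.0888]
eef_rot: [3.138, -0.0, 0.978]
force: [7.8, -3.2, 0.2]
grip_width: 0.0232
grip_force: 25.0
```

```bash
python3 st.py
```

```text
t 12.40 yaw 0.978 r 0.0566 drum 1.869 tool fx 1.72 fy 8.19 fz 0.22 z 0.0888 grip 25.0 0.0232
```

Request:
send_rows([
  {"dx": 0.2, "dy": -1.3, "dz": 0, "roll": 1.2, "jaw": 1},
  {"dx": 0.1, "dy": -1.3, "dz": 0, "roll": 1.2, "jaw": 1},
])

```text
time_s: 12.57
ee_pos: [0.4599, -0.162, 0.0889]
eef_rot: [3.137, -0.0, 0.936]
force: [8.3, -5.5, -2.6]
grip_width: 0.0235
grip_force: 25.0
```

```bash
python3 st.py
```

```text
t 12.57 yaw 0.936 r 0.0565 drum 1.912 tool fx 0.45 fy 9.93 fz -2.59 z 0.0889 grip 25.0 0.0235
```

The push is climbing, so the stop has been met. I'll take single small rows now.

Request:
send_rows([
  {"dx": 0, "dy": -0.8, "dz": 0, "roll": 0.8, "jaw": 1},
])

```text
time_s: 12.65
ee_pos: [0.4594, -0.1616, 0.0889]
eef_rot: [3.137, -0.001, 0.922]
force: [9.5, -4.6, -2.8]
grip_width: 0.0235
grip_force: 25.0
```

```bash
python3 st.py
```

```text
t 12.65 yaw 0.922 r 0.0565 drum 1.925 tool fx 2.12 fy 10.34 fz -2.76 z 0.0889 grip 25.0 0.0235
```

Request:
send_rows([
  {"dx": 0.1, "dy": -0.8, "dz": 0, "roll": 0.8, "jaw": 1},
])

```text
time_s: 12.73
ee_pos: [0.4589, -0.1611, 0.0889]
eef_rot: [3.137, -0.001, 0.908]
force: [7.8, -6.0, -2.9]
grip_width: 0.0237
grip_force: 25.0
```

```bash
python3 st.py
```

```text
t 12.73 yaw 0.908 r 0.0565 drum 1.937 tool fx 0.09 fy 9.88 fz -2.93 z 0.0889 grip 25.0 0.0237
```

Request:
send_rows([
  {"dx": 0, "dy": -0.4, "dz": 0, "roll": 0.4, "jaw": 1},
])

```text
time_s: 12.82
ee_pos: [0.4586, -0.1609, 0.0889]
eef_rot: [3.137, -0.001, 0.901]
force: [10.1, -5.5, -4.3]
grip_width: 0.0234
grip_force: 25.0
```

```bash
python3 st.py
```

```text
t 12.82 yaw 0.901 r 0.0565 drum 1.943 tool fx 1.92 fy 11.31 fz -4.34 z 0.0889 grip 25.0 0.0234
```

Request:
send_rows([
  {"dx": 0, "dy": 0, "dz": 0, "roll": 0, "jaw": 1},
])

```text
time_s: 12.9
ee_pos: [0.4586, -0.1609, 0.0889]
eef_rot: [3.137, -0.001, 0.902]
force: [9.1, -6.8, -1.7]
grip_width: 0.0234
grip_force: 25.0
```

```bash
python3 st.py
```

```text
t 12.90 yaw 0.902 r 0.0565 drum 1.943 tool fx 0.32 fy 11.37 fz -1.72 z 0.0889 grip 25.0 0.0234
```

Seated at about 3.7 N over the steady push. I'll unload the arm gently before letting go.

Request:
send_rows([
  {"dx": 0, "dy": 0.3, "dz": 0, "roll": 0, "jaw": 1},
  {"dx": 0, "dy": 0, "dz": 0, "roll": 0, "jaw": 1},
])

```text
time_s: 13.07
ee_pos: [0.4586, -0.1609, 0.0888]
eef_rot: [3.138, -0.001, 0.902]
force: [8.1, -5.0, -1.3]
grip_width: 0.0238
grip_force: 25.0
```

```bash
python3 st.py
```

```text
t 13.07 yaw 0.902 r 0.0565 drum 1.942 tool fx 1.07 fy 9.45 fz -1.33 z 0.0888 grip 25.0 0.0238
```

Request:
send_rows([
  {"dx": 0.1, "dy": 0.5, "dz": 0, "roll": 0, "jaw": 1},
  {"dx": 0, "dy": 0.4, "dz": 0, "roll": 0, "jaw": 1},
  {"dx": 0, "dy": 0, "dz": 0, "roll": 0, "jaw": 1},
])

```text
time_s: 13.32
ee_pos: [0.4587, -0.161, 0.0887]
eef_rot: [3.14, -0.0, 0.902]
force: [3.0, -2.8, 4.2]
grip_width: 0.0233
grip_force: 25.0
```

```bash
python3 st.py
```

```text
t 13.32 yaw 0.902 r 0.0565 drum 1.941 tool fx -0.38 fy 4.08 fz 4.24 z 0.0887 grip 25.0 0.0233
```

Request:
send_rows([
  {"dx": 0, "dy": 0.3, "dz": 0, "roll": 0, "jaw": 0.3},
  {"dx": 0, "dy": 0, "dz": 0, "roll": 0, "jaw": 0.1},
  {"dx": 0, "dy": 0, "dz": 0, "roll": 0, "jaw": -0.1},
  {"dx": 0, "dy": 0, "dz": 0, "roll": 0, "jaw": -0.1},
  {"dx": 0, "dy": 0, "dz": 0, "roll": 0, "jaw": -0.1},
  {"dx": 0, "dy": 0, "dz": -5, "roll": 0, "jaw": -0.1},
  {"dx": 0, "dy": 0, "dz": -15, "roll": 0, "jaw": -0.1},
  {"dx": 0, "dy": 0, "dz": -25, "roll": 0, "jaw": -0.1},
  {"dx": 0, "dy": 0, "dz": -30, "roll": 0, "jaw": -0.1},
  {"dx": 0, "dy": 0, "dz": -30, "roll": 0, "jaw": -0.1},
  {"dx": 0, "dy": 0, "dz": -10, "roll": 0, "jaw": -0.1},
  {"dx": 0, "dy": 0, "dz": 0, "roll": 0, "jaw": -0.1},
])

```text
time_s: 14.32
ee_pos: [0.4592, -0.1611, 0.2057]
eef_rot: [3.137, -0.001, 0.903]
force: [0.1, 1.7, -0.8]
grip_width: 0.0517
grip_force: 0.0
```

```bash
python3 look.py | grep -v orange; python3 -c "
import numpy as np,cv2
cv2.imwrite('pics/w6.png',np.load('wrist1.npz')['frame'][:,:,::-1])"
```

```text
{'time_s': 14.317, 'ee_pos': [0.459, -0.161, 0.206], 'force': [0.07, 1.699, -0.786], 'grip_width': 0.052} [-0.0276 -0.189 ]
wrist red 144 med [-0.037  -0.0471] rng [[-0.0422, -0.0514], [-0.0326, -0.0414]] z 0.0832
wrist ktop 401 med [-0.028  -0.1878] rng [[-0.0382, -0.1988], [-0.0189, -0.1789]] z 0.1156
scene red 22 med [-0.0308 -0.0442] rng [[-0.0359, -0.0481], [-0.0252, -0.0407]] z 0.0768
scene ktop 28 med [-0.022 -0.189] rng [[-0.0319, -0.1989], [-0.0139, -0.1815]] z 0.1148
side red 5 med [-0.0394 -0.0464] rng [[-0.04, -0.051], [-0.0376, -0.043]] z 0.0824
side ktop 25 med [-0.0329 -0.1932] rng [[-0.0389, -0.2003], [-0.0217, -0.1822]] z 0.1143
```

View pics/w6.png

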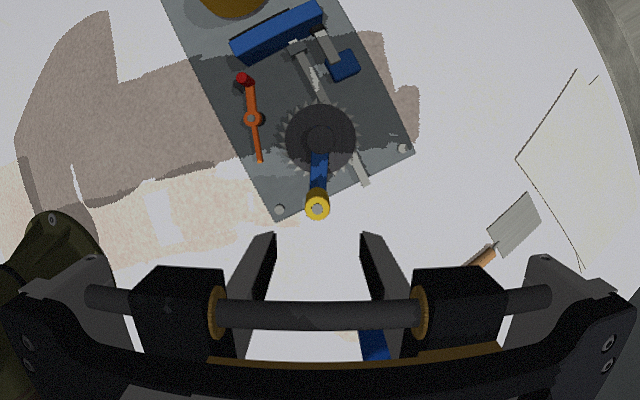

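The picture shows the jaw (290,32) pressed onto the buffer, the pawl off with its pin at (245,78), the knob at (317,207) where it was left, and the tin at (235,5) undisturbed. The fingers are clear of everything, so I'm handing in.

```bash
python3 -c "
from station import *
print(hand_in())"
```

```text
the job is handed in; nothing more can be done
None
```

The job is handed in, though no verdict came back: the pawl is flicked off and stays off, and the drum is eased back about 1.9 rad until the jaw rests on its stop at about 3.7 N over the steady push. The knob is released, the tin is still in the clamp, and nothing else was touched.

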